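# Hold the pyrometer boom over the crucible

### The job

Take a temperature reading with the swing-boom pyrometer: squeeze the orange button on the sensor head to free the parked boom, swing it over the hotplate and draw it out until the red line on its scale stands level with the mouth of the sleeve, the sensor centred over the crucible. The boom springs back if let go, so finish while still holding the head there, steady. Do not touch the hot crucible or hotplate, and leave the other things on the bench alone.

Things in the scene. Friction and masses are not known exactly. Their poses are not given: they have to be found in the camera images.
- stand: fixed bench stand of the pyrometer: grey base plate 170 x 130 x 18 mm and a 24 mm steel column that ends below the boom. Origin on the bench on the column's axis, which is the vertical swing axis. Its x axis is where the boom points at swing 0.
- swing (a joint): swing of the boom about the stand's column, rad; 0 = boom along the stand's x axis, positive anticlockwise seen from above, range -1.0 to 1.2. It turns by hand with light friction (0.25 N m) and stays where it is left; the lock does not hold it.
- boom (a joint): how far the boom is drawn out, m: 0 home, stop at 0.160. Lines on its white scale (seen through the sleeve's open top) are 10 mm apart; the red one, 4 mm wide, is level with the sleeve's mouth at 0.110. A spring pulls it home with 4 to 6 N. It starts parked at 0, where a latch holds it fast (1 mm play) unless the button is squeezed; once drawn out by 20 mm there is no lock and only your hold resists the spring.
- release (a joint): travel of the orange lock button into the head, m; 0 = out (parked boom locked), 0.006 = fully in; the latch is clear from 0.004 on. Its spring needs 6 N to start and 10 N fully in; it pops out again when let go.
- head_mid (a point): middle of the dark sensor head on the boom's outer end: 50 mm along the boom, 40 wide, 44 high, top 249 mm above the bench. Axes: x outward along the boom, y left, z up. It lies 220 mm plus the extension from the column's axis. Pinch it across y, one finger on the orange button, the other on the plain rubber-faced side: 47 mm over the button when out, 41 mm squeezed in.
- head: the sensor head (same origin and axes as head_mid), carrying the button and, below, the round sensor barrel of 34 mm diameter, which reaches 62 mm below the head's middle.
- button_face (a point): middle of the orange button's outer face, 26 x 26 mm, on the head's -y side; it is pressed towards +y.
- lens (a point): centre of the sensor's lens, the lower end of the barrel, straight below the head's middle, 165 mm above the bench.
- mouth (a point): mouth of the boom's aluminium sleeve (32 mm wide, with a black collar 43 mm wide and white index lines), on the boom's axis 175 mm from the column's axis, 227 mm above the bench.
- hotplate: fixed white hotplate stirrer with blue control panel, 245 x 160 mm, 83 mm high; origin on the bench below the middle of its 140 mm square plate, controls 160 mm towards its -x. Hot: not to be touched.
- crucible: loose white porcelain crucible, 48 mm across the rim, 38 mm high, standing open near the middle of the hotplate, its rim 121 mm above the bench; origin at the centre of its foot. Its middle lies 327 to 335 mm from the column's axis. Hot: not to be touched.
- crucible_lid: loose porcelain lid, 52 mm across, 15 mm high, on the bench; origin under its middle. Bystander.
- tongs: steel crucible tongs, 220 mm long, 8 mm high, lying on the bench; origin under the rivet. Bystander.
- flask: conical glass flask with orange stopper, 82 mm across, 122 mm high; origin under its middle. Bystander.
- beaker: empty glass beaker, 70 mm across, 90 mm high; origin under its middle. Bystander.
- jar_amber: amber jar with black cap, 48 mm across, 85 mm high; origin under its middle. Bystander.
- jar_white: white jar with red cap, 52 mm across, 70 mm high; origin under its middle. Bystander.
- dish: shallow glass dish, 84 mm across, 15 mm high; origin under its middle. Bystander.

How it is judged:
By the outcome, as a careful person would: the job done as asked, in the order asked, and still so for the second after the job is handed in, while the arm keeps its last pose, push and grip.
It also fails if it takes over 45 s, if anything falls off the work surface, if the arm or the gripper's body presses on something with over 40 N, if the wrist force passes 120 N, or if a joint passes its speed limit or range.

### The arm

A 6-joint arm with a two-finger parallel gripper is mounted at the origin on the work surface. World frame = base frame: x ahead of the robot, y to its left, z up, the work surface at z = 0. Lengths are in mm, angles in rad, forces in N, time in s.
With the tool pointing down it reaches from about 225 to 875 mm from the base axis. Payload 3.4 kg.
Tool frame: the origin (TCP) lies midway between the tips of the shut fingers; the grasp point (between the pads) lies manip.grasp_offset behind it (manip.grasp_offset is the distance from the TCP to the grasp point, in mm); z points along the fingers, y is the line along which they close (so a half turn about z gives the same grasp; the last joint's range is limited). The gripper opens to 85 mm and grips with 20 to 120 N. Pads are 22 mm wide; open, the fingers measure 114 mm over their backs; the gripper's body (76 mm by 85 mm) begins 54 mm behind the grasp point. The pads swing forward as they close: fully open they stand 13 mm farther back than shut.
Start: joints at [1.061, 0.276, 1.505, -0, 1.361, -0.121], TCP at [217.989, 532.112, 231.328] pointing down, gripper open.
Joint ranges: [-2.89, 2.89], [-0.75, 2.08], [0.22, 2.7], [-1.18, 4.32], [0.11, 2.71], [-2.7, 2.7]. Speed limits (rad/s): [2.57, 2.57, 3.14, 3.14, 3.14, 3.14].

### API

Orientations are given as [roll, pitch, yaw] about the fixed x, y, z axes, in that order (R = Rz(yaw) Ry(pitch) Rx(roll)).
In Python, from cell import manip gives the robot as it stands.
- The arm moves only by the shell command python3 -m creep 'ROWS'. ROWS is JSON, one flat list of numbers, 5 for each row, row after row: the shift along the world's x, y, z in units of 40 mm (1.0 is 40 mm), then the turn about the world's z in units of 8 degrees (1.0 is 8 degrees), then the finger opening in mm, from 0 to 85.4. In form: [tx, ty, tz, yaw, hand, tx, ty, tz, yaw, hand, ...]. A call has 1 to 20 rows; each row shifts and turns the commanded pose from where the row before left it; what a row does not reach is not made up. A row lasts 1/8 s, in which the tool goes at most 62.5 mm and 10.7 degrees, less where a joint would pass 70% of its speed; a pose out of reach is approached as far as the arm can. A call is refused whole if a number of a shift passes 1 or a number of a turn 1, either way. A call with a gripper value outside its range is refused whole. The fingers move at their own pace and stop on an object; the grip force is fixed at half the most. Time passes only in rows, so rows that do not move let the fingers close. It gives the time, the measured TCP pose, the force, the opening and the grip force at its end, in the units of the state.
- manip.get_obs(): the state, without advancing time (a new reading comes with each control period).
- manip.capture(name): name is "scene" or "top" or "wrist"; returns (picture, depth): 420x560x3 uint8, red, green, blue; 420x560 float32, mm along the optical axis (not along the pixel's ray), 0 where there is no reading.
- manip.camera_params(name): a dict with "fovy" (degrees; the focal length in pixels is half the picture's height over the tangent of half this angle, whatever the lens; pixels are square), "cx", "cy" (the principal point, pixels), "dist" ([k1, k2, p1, p2, k3] as OpenCV has them; the pictures are not rectified), "R" (3x3) and "t" (3): a world point X has camera coordinates R X + t; the wrist camera has in their place "T_tool_cam" (4x4, takes a point from camera to tool coordinates, whose origin is the TCP and whose axes are the flange's). Camera axes: x right, y down, z forward; pixel columns grow to the right and rows downward; lengths in mm; the calibration is good to about 2 mm. A picture is of the moment at which its call begins: read the wrist's pose just before it. camera_params takes no time and is no camera call.
- manip.finish_job(): hands the job in; it is judged then, once.
The state is a dict: "clock": time; "q": joint angles; "joint_vel": joint speeds; "joint_torque": joint torques, N m; "ee_pos": TCP position; "eef_rot": TCP orientation; "contact_force": force on the tool from outside, world axes, zero at the start; "torque": the same for the moment, N m; "finger_gap": opening from 0.0 (shut) to 1.0 (fully open); "grasp_force": force on a finger pad.
Only numpy, scipy, OpenCV 4.12 (cv2) and the standard library are available. Lean on these libraries where they do the work, as an engineer would, in place of code of your own. Each camera call takes 0.05 s, during which the arm holds its last target. There are 200 camera calls.

## Working session

There is one attempt and no reset: what is moved stays moved. The work goes in short steps, Python scripts to look and compute and a shell command to move; the robot and the scene stay as the last step left them, time stands still between calls to the robot, and variables do not carry over. Pictures are saved under pics/ and viewed, at most 10 in all, crops included, and the job is handed in when it is done.

```bash
mkdir -p pics; cat > h.py <<'E'
import numpy as np, cv2
from cell import manip
def K(p):
    f=210/np.tan(np.radians(p["fovy"])/2); return np.array([[f,0,p["cx"]],[0,f,p["cy"]],[0,0,1.]])
def pose(p,o=None):
    if "R" in p: return np.array(p["R"]),np.array(p["t"])
    from scipy.spatial.transform import Rotation as Ro
    T=np.eye(4);T[:3,:3]=Ro.from_euler('xyz',o["eef_rot"]).as_matrix();T[:3,3]=o["ee_pos"]
    M=np.linalg.inv(T@np.array(p["T_tool_cam"])); return M[:3,:3],M[:3,3]
def ray(p,uv,o=None):
    R,t=pose(p,o); n=cv2.undistortPoints(np.array(uv,float).reshape(-1,1,2),K(p),np.array(p["dist"]))[:,0]
    d=np.c_[n,np.ones(len(n))]; return -R.T@t, d@R
def onz(p,uv,z,o=None):
    c,d=ray(p,uv,o); return c+d*((z-c[2])/d[:,2])[:,None]
def bydepth(p,uv,dep,o=None):
    c,d=ray(p,uv,o); return c+d*np.array([dep[int(v),int(u)] for u,v in uv])[:,None]
def proj(p,X,o=None):
    R,t=pose(p,o); return cv2.projectPoints(np.array(X,float),cv2.Rodrigues(R)[0],t,K(p),np.array(p["dist"]))[0][:,0]
E
python3 - <<'E'
from h import *
print(manip.grasp_offset, manip.get_obs())
for n in("top","scene"):
    im,d=manip.capture(n); cv2.imwrite(f"pics/{n}0.png",im[:,:,::-1]); np.save(f"{n}0.npy",d); 
    p=manip.camera_params(n); R,t=pose(p); print(n,-R.T@t,R[2])
E
```

```text
18.700000000000003 {'clock': 0.0, 'q': array([ 1.06098329e+00,  2.76586228e-01,  1.50611625e+00, -1.05676179e-05,
        1.36069344e+00, -1.21004003e-01]), 'joint_vel': array([ 3.44845175e-04,  1.46687679e-05,  3.14570326e-04, -7.12008023e-04,
        1.27630489e-03,  9.20930618e-04]), 'joint_torque': array([-7.81722483e-04, -4.16779912e+01, -2.45805717e+01, -4.85939145e-04,
        1.11929866e-02, -1.39266297e-05]), 'ee_pos': array([217.73027103, 531.62197428, 230.45143531]), 'eef_rot': array([-3.13980134e+00, -2.07413332e-04,  2.75278565e+00]), 'contact_force': array([0.47720635, 0.46236397, 0.8187113 ]), 'torque': array([-0.02321664,  0.00471103, -0.0054297 ]), 'grasp_force': 0.0, 'finger_gap': 1.0010765299942517}
top [3.29079112e+02 1.36367380e+00 1.47729807e+03] [ 0.11484544  0.00156046 -0.99338215]
scene [1062.359309    349.92802625  910.86267253] [-0.56699721 -0.34528368 -0.74785917]
```

View pics/top0.png

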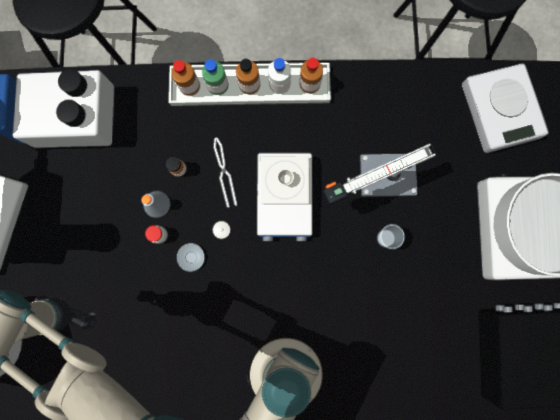

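View pics/scene0.png

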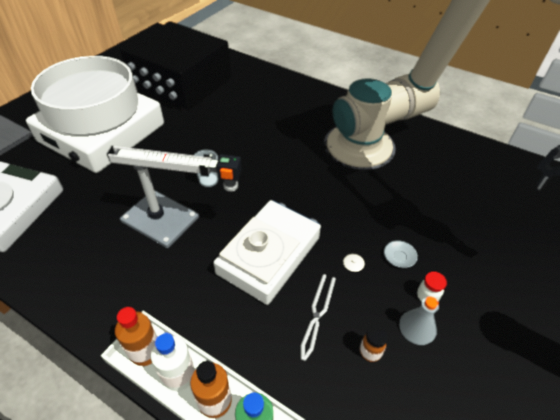

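The top view shows the boom from about (435,150) to the head at (335,190), with the orange button on its far (+x) side at (331,185). The crucible is on the hotplate at (288,178). The scene view shows the head at (228,168), with the button facing the camera, and the crucible at (258,240).

```bash
python3 - <<'E'
import cv2,numpy as np
a=cv2.imread("pics/top0.png")[135:245,250:450]; cv2.imwrite("pics/c1.png",cv2.resize(a,None,fx=4,fy=4,interpolation=cv2.INTER_CUBIC))
from h import *
p=manip.camera_params("top");d=np.load("top0.npy");im=cv2.imread("pics/top0.png");hsv=cv2.cvtColor(im,cv2.COLOR_BGR2HSV)
m=(cv2.inRange(hsv,(5,150,120),(20,255,255)));m[:,:320]=0;m[:,:][:,345:]=0;m[:175]=0;m[200:]=0
ys,xs=np.nonzero(m);print("orange",len(xs),xs.mean(),ys.mean(),d[ys,xs])
# height map of region
v,u=np.mgrid[135:245,250:450];X=bydepth(p,np.c_[u.ravel(),v.ravel()],d).reshape(110,200,3);np.save("X.npy",X)
def st(n,mask):
    P=X[mask];print(n,len(P),P.mean(0),P.min(0),P.max(0))
    return P
H=X[...,2]
P=st("boom",(H>200)&(H<275)&(u>320))
c=P[:,:2].mean(0);w,V=np.linalg.eigh(np.cov((P[:,:2]-c).T));print(w,V[:,1]);
s=(P[:,:2]-c)@V[:,1];print("ends",c+V[:,1]*s.min(),c+V[:,1]*s.max(),s.max()-s.min())
Q=st("crucible",(H>110)&(H<130)&(u<320)); print(cv2.minEnclosingCircle(Q[:,:2].astype(np.float32)))
st("plate",(H>10)&(H<26))
st("hot",(H>75)&(H<95))
E
```

```text
orange 36 330.5 184.5 [1494.0492 1493.5245 1252.3098 1248.9432 1492.7112 1500.1714 1251.9501
 1247.7709 1250.807  1251.7605 1490.9558 1490.5214 1248.9044 1247.6007
 1248.9075 1251.0725 1250.9406    0.     1497.8116 1493.626  1247.7987
 1252.3666 1249.5978 1248.2324 1245.8595 1253.8777 1492.8854 1252.7192
 1248.1709 1245.7693 1251.2222 1252.724  1262.1182 1248.8291 1250.1993
 1243.9739]
boom 1675 [ 554.86782075 -243.39582228  236.50105183] [ 479.63550873 -401.23503311  202.76990292] [ 635.92492302 -103.04388615  255.53252615]
[ 119.55672629 8926.88799828] [-0.39985133  0.91658001]
ends [ 621.69326596 -396.57992407] [ 496.3547601  -109.26621624] 313.4627693315889
crucible 73 [576.42460364  -5.88946883 119.5501121 ] [550.49999537 -28.59557022 110.2864046 ] [595.8582008   16.88763095 129.2948611 ]
((572.7636108398438, -6.598382472991943), 23.592191696166992)
plate 1545 [ 580.29739507 -320.06207918   17.84880523] [ 381.1087344  -502.48417181   10.01581414] [713.06039016  72.34326487  25.95670593]
hot 2217 [562.31408417 -18.43601518  83.76674647] [ 377.94511298 -344.36644605   75.12469643] [640.16340494  64.91857516  94.99677842]
```

View pics/c1.png

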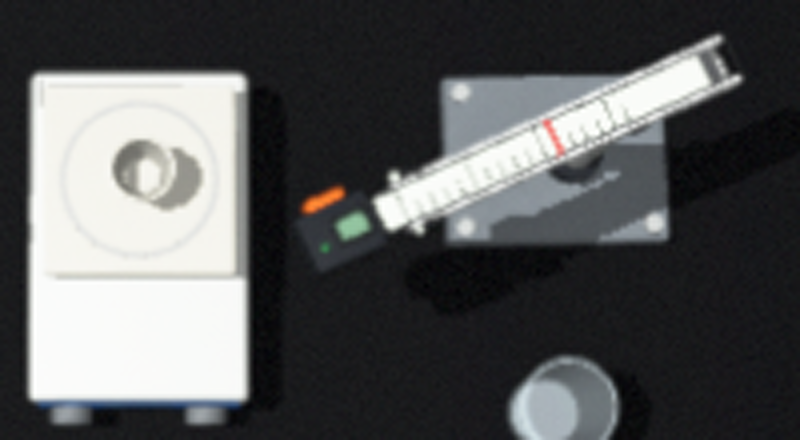

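The crop shows the head's outer corners at about (298,222) and (322,270). The scale's centreline runs from (380,217) to (706,72), with the orange button on its upper side at (323,200). The collar studs are at (395,178) and (418,228).

```bash
python3 - <<'E'
from h import *
p=manip.camera_params("top")
f=lambda uv,z: onz(p,[((a+.5)/4-.5+250,(b+.5)/4-.5+135) for a,b in uv],z)[:,:2]
S=f([(380,217),(706,72)],240);u=S[1]-S[0];u=-u/np.linalg.norm(u)
C=f([(298,222),(322,270)],249);B=f([(323,198)],240)
yv=np.array([-u[1],u[0]])
print("scale",S,u,"ang",np.degrees(np.arctan2(u[1],u[0])));print("corners",C,np.linalg.norm(C[0]-C[1]))
hm=C.mean(0)-25*u;print("head",hm,"button",B,"rel",(B-hm)@u,(B-hm)@yv, "scale offset",(S-hm)@yv)
col=hm-220*u;cr=np.array([573,-6.5]);v=cr-col;r=np.linalg.norm(v);print("col",col,"crucible r",r,"swing now->",np.degrees(np.arctan2(v[1],v[0])))
# feet / stand plate
print(f([(443,80),(665,77),(447,243),(668,240)],18))
p=manip.camera_params("wrist");print(p)
E
```

```text
scale [[ 517.1815799  -158.24923868]
 [ 610.04458819 -375.6704998 ]] [-0.39278433  0.91963061] ang 113.12786014047435
corners [[ 513.38488822 -104.49477827]
 [ 482.24268508 -119.00560304]] 34.35696220446005
head [ 507.63339501 -134.74095601] button [[ 530.12539513 -121.81148546]] rel [3.05583164] [-25.76282537] scale offset [0.45288203 0.45288203]
col [ 594.0459486  -337.05969113] crucible r 331.22898628365357 swing now-> 93.64296885375225
[[ 656.51554098 -238.76947356]
 [ 656.8447158  -411.01486003]
 [ 530.21241751 -237.28171269]
 [ 529.98419256 -406.89622676]]
{'fovy': 69.9233647483818, 'cx': 277.67213036605244, 'cy': 212.52091362207412, 'dist': array([-0.05227534,  0.        ,  0.        ,  0.        ,  0.        ]), 'T_tool_cam': array([[ 6.79925548e-04, -9.62860069e-01, -2.70000045e-01,
         6.81178094e+01],
       [ 9.99998740e-01,  2.67416001e-04,  1.56459419e-03,
         2.66712904e-01],
       [-1.43428294e-03, -2.70000769e-01,  9.62859038e-01,
        -1.41239430e+02],
       [ 0.00000000e+00,  0.00000000e+00,  0.00000000e+00,
         1.00000000e+00]])}
```

```bash
python3 -m creep '[0.43,-0.98,0.15,-0.33,85, 0.43,-0.98,0.15,-0.33,85, 0.43,-0.98,0.15,-0.33,85, 0.43,-0.98,0.15,-0.33,85, 0.43,-0.98,0.15,-0.33,85, 0.43,-0.98,0.15,-0.33,85, 0.43,-0.98,0.15,-0.33,85, 0.43,-0.98,0.15,-0.33,85, 0.43,-0.98,0.15,-0.33,85, 0.43,-0.98,0.15,-0.33,85, 0.43,-0.98,0.15,-0.33,85, 0.43,-0.98,0.15,-0.33,85, 0.43,-0.98,0.15,-0.33,85, 0.43,-0.98,0.15,-0.33,85, 0.43,-0.98,0.15,-0.33,85, 0.43,-0.98,0.15,-0.33,85, 0.43,-0.98,0.15,-0.33,85, 0,0,0,0,85, 0,0,0,0,85]'
cat > w.py <<'E'
import sys
from h import *
o=manip.get_obs();im,d=manip.capture("wrist");p=manip.camera_params("wrist")
cv2.imwrite(f"pics/{sys.argv[1]}.png",im[:,:,::-1]);np.save(f"{sys.argv[1]}.npy",d);import pickle;pickle.dump(o,open(f"{sys.argv[1]}.pkl","wb"))
print(o["clock"],o["ee_pos"],np.degrees(o["eef_rot"]),o["contact_force"],o["finger_gap"],o["grasp_force"])
E
python3 w.py w1
```

```text
clock: 2.48
ee_pos: [509.8, -133.8, 332.7]
eef_rot: [-3.141, -0.002, 1.969]
contact_force: [-0.8, 0.5, 0.1]
finger_gap: 0.999
grasp_force: 0.0
2.475 [ 509.81213399 -133.78295614  332.687879  ] [-1.79947640e+02 -1.10892106e-01  1.12840877e+02] [-0.75549486  0.53820294  0.05460131] 0.9986591672008079 0.0
```

View pics/w1.png

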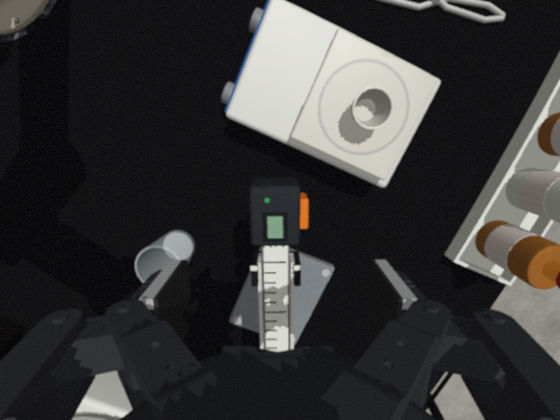

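The wrist view shows the head top spanning about (250–300, 183–245), the button at (304,211), and the collar at y≈268. The crucible is at (371,107).

```bash
python3 - <<'E'
from h import *;import pickle
o=pickle.load(open("w1.pkl","rb"));d=np.load("w1.npy");p=manip.camera_params("wrist")
v,u=np.mgrid[60:300,230:420];X=bydepth(p,np.c_[u.ravel(),v.ravel()],d,o).reshape(v.shape+(3,))
im=cv2.imread("pics/w1.png")[60:300,230:420];hsv=cv2.cvtColor(im,cv2.COLOR_BGR2HSV)
t=(X[...,2]>243)&(X[...,2]<256)&(u<320)&(v<246)
org=cv2.inRange(hsv,(5,150,120),(20,255,255))>0
t&=~org; n,l,s,c=cv2.connectedComponentsWithStats(t.astype(np.uint8));k=1+s[1:,4].argmax();t=l==k
print("bbox",s[k]+[230,60,0,0,0],"z",np.median(X[t][:,2]))
uv=np.c_[u[t],v[t]];P=onz(p,uv,249,o)[:,:2].astype(np.float32)
r=cv2.minAreaRect(P);print("rect",r)
O=onz(p,np.c_[u[org&(u<330)],v[org&(u<330)]],240,o)[:,:2];print("button",O.mean(0),cv2.minAreaRect(O.astype(np.float32)))
w=(X[...,2]>232)&(X[...,2]<250)&(hsv[...,2]>130)&(v>246)&(v<300)&(u<300)
rows=[(np.median(u[w&(v==y)]),y) for y in range(272,299,2) if (w&(v==y)).sum()>5];L=onz(p,rows,240,o)[:,:2];dr=L[0]-L[-1];print("scale",L[0],L[-1],np.degrees(np.arctan2(dr[1],dr[0])))
q=(X[...,2]>112)&(X[...,2]<128)&(u>335);Q=X[q][:,:2].astype(np.float32);print("cruc",q.sum(),cv2.minEnclosingCircle(Q),Q.mean(0),np.median(X[q][:,2]))
E
```

```text
bbox [ 249  184   51   62 3026] z 247.61090412436874
rect ((506.51025390625, -131.691162109375), (38.89508819580078, 49.54706954956055), 23.97007179260254)
button [ 528.1546362  -121.39150142] ((528.1594848632812, -120.95777893066406), (6.558707237243652, 29.37690544128418), 24.03759765625)
scale [ 527.95782555 -180.08180058] [ 538.56255266 -203.07957157] 114.75536139426951
cruc 486 ((573.0457153320312, -6.482336521148682), 24.12010383605957) [575.4438     -4.5582147] 119.13831130228957
```

```bash
python3 -m creep '[-0.04,0.05,-0.7,0.1,85, 0,0,-0.8,0,85, 0,0,-0.8,0,85, 0,0,-0.6,0,85, 0,0,-0.3,0,85, 0,0,0,0,85, 0,0,0,0,85]'; python3 -m creep '[0,0,0,0,30, 0,0,0,0,30, 0,0,0,0,30, 0,0,0,0,30, 0,0,0,0,30, 0,0,0,0,30, 0,0,0,0,30, 0,0,0,0,30]'; python3 w.py w2
```

```text
clock: 3.4
ee_pos: [509.4, -132.3, 206.4]
eef_rot: [3.14, 0.001, 1.984]
contact_force: [0.1, 0.0, 0.3]
finger_gap: 0.994
grasp_force: 0.0
clock: 4.4
ee_pos: [508.9, -132.5, 206.7]
eef_rot: [3.14, 0.001, 1.982]
contact_force: [-2.0, -0.8, 6.1]
finger_gap: 0.468
grasp_force: 63.0
4.4 [ 508.90946632 -132.51699831  206.73172443] [1.79927236e+02 5.24232455e-02 1.13535302e+02] [-2.02957784 -0.81359606  6.09275421] 0.46803644450036364 62.9827094078064
```

View pics/w2.png

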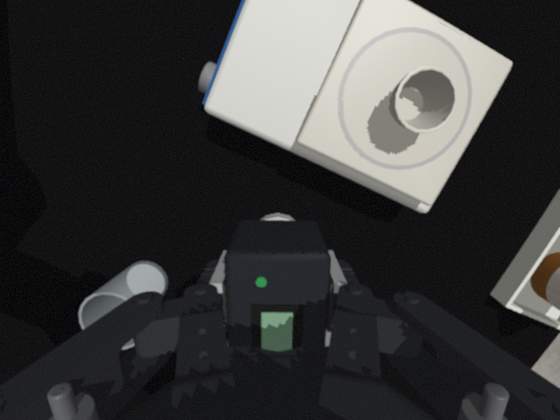

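The wrist view shows the head pinched squarely between the pads, with the head top centred at about (278,290). The opening is 40 mm, so the button is fully in.

```bash
python3 -m creep '[0.15,0.06,0,-0.2,30, 0.15,0.06,0,-0.2,30, 0.3,0.11,0,-0.4,30, 0.3,0.09,0,-0.4,30, 0.31,0.07,0,-0.4,30, 0.31,0.05,0,-0.42,30, 0.315,0.03,0,-0.44,30, 0,0,0,0,30, 0,0,0,0,30]'; python3 w.py w3; python3 - <<'E'
from h import *;import pickle
im,d=manip.capture("top");cv2.imwrite("pics/t3f.png",im[:,:,::-1]);np.save("t3.npy",d)
cv2.imwrite("pics/t3.png",cv2.resize(im[125:235,240:440,::-1],None,fx=4,fy=4,interpolation=cv2.INTER_CUBIC))
p=manip.camera_params("wrist")
for n in("w2","w3"):
    o=pickle.load(open(n+".pkl","rb"));d=np.load(n+".npy")
    v,u=np.mgrid[200:300,240:315];X=bydepth(p,np.c_[u.ravel(),v.ravel()],d,o);t=(X[:,2]>244)&(X[:,2]<254)
    a=o["eef_rot"][2];ux=np.array([np.cos(a),np.sin(a)]);e=(onz(p,np.c_[u.ravel(),v.ravel()][t],249,o)[:,:2]-o["ee_pos"][:2])@ux
    print(n,t.sum(),"outer face ahead of TCP",np.percentile(e,[90,97,99.5]))
E
```

```text
clock: 5.58
ee_pos: [582.8, -115.5, 206.8]
eef_rot: [3.14, 0.004, 1.638]
contact_force: [-1.6, -4.8, 4.1]
finger_gap: 0.473
grasp_force: 62.7
5.575 [ 582.8167683  -115.49453705  206.77760626] [179.8836002    0.20313487  93.82388009] [-1.60060469 -4.81319486  4.07191595] 0.47291254144266176 62.68702268600464
w2 3738 outer face ahead of TCP [25.58527246 26.74956407 27.2513182 ]
w3 3725 outer face ahead of TCP [25.33403533 26.86953404 27.25710677]
```

View pics/t3.png

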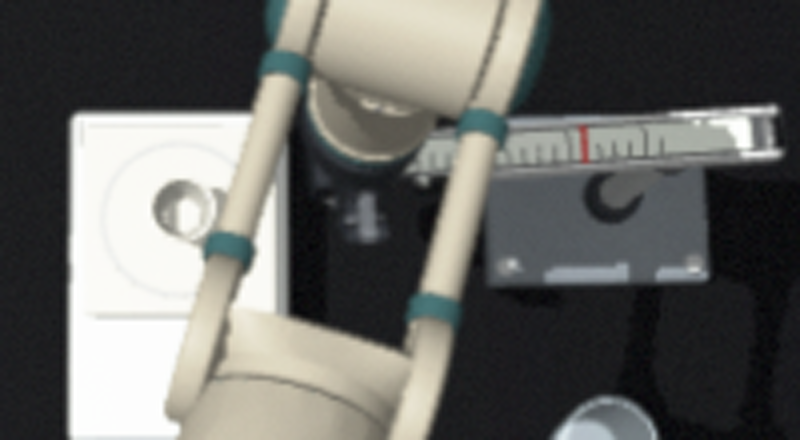

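The top crop shows the boom swung to lie nearly along y, with the red line at (585,145), the crucible at (183,210), and the mouth half hidden under the arm at about (425,160). I'll measure the red line in both top views to fix the column, angle and extension.

```bash
cat > red.py <<'E'
from h import *
p=manip.camera_params("top")
def red(fn):
    h=cv2.cvtColor(cv2.imread(fn),cv2.COLOR_BGR2HSV);m=cv2.inRange(h,(0,90,90),(6,255,255))|cv2.inRange(h,(174,90,90),(180,255,255));m[:,:340]=0;m[:,430:]=0;m[:140]=0;m[200:]=0
    y,x=np.nonzero(m);w=h[y,x,1].astype(float);print(fn,len(x),x.mean(),y.mean())
    return onz(p,[(np.average(x,weights=w),np.average(y,weights=w))],239)[0,:2]
E
python3 - <<'E'
from red import *
a=red("pics/top0.png");b=red("pics/t3f.png");print(a,b)
f=lambda uv,z,ox,oy: onz(p,[((s+.5)/4-.5+ox,(t+.5)/4-.5+oy) for s,t in uv],z)[:,:2]
for L,R,ox,oy in(((405,205),(727,62),250,135),((432,155),(777,131),240,125)):
    P=f([L,R],243,ox,oy);e=P[0]-P[1];print(np.degrees(np.arctan2(e[1],e[0])),P)
for ang,r in((113.5,a),(93.8,b)):
    t=np.radians(ang);print("col if ext 0",r-65*np.array([np.cos(t),np.sin(t)]))
E
```

```text
pics/top0.png 11 387.8181818181818 168.27272727272728
pics/t3f.png 14 385.64285714285717 160.28571428571428
[ 569.93343514 -272.6798853 ] [ 590.75605154 -268.04226898]
113.09494609898299 [[ 524.28728999 -174.23129648]
 [ 615.90670416 -389.08251947]]
93.31738586861236 [[ 583.34622283 -167.76545105]
 [ 596.49515512 -394.61162125]]
col if ext 0 [ 595.85212462 -332.28879014]
col if ext 0 [ 595.06385507 -332.89936442]
```

Both views put the column at about (595.5, −332.5) with the extension near 0, which agrees with the arm's own pose. Next I draw the boom out by 110 mm along 94°.

```bash
python3 -m creep '[-0.01,0.12,0,0.01,30, -0.02,0.26,0,0.01,30, -0.03,0.3,0,0.01,30, -0.03,0.3,0,0.01,30, -0.03,0.35,0,0.01,30, -0.03,0.35,0,0.01,30, -0.03,0.35,0,0,30, -0.025,0.3,0,0,30, -0.02,0.26,0,0,30, -0.01,0.16,0,0,30, 0,0,0,0,30, 0,0,0,0,30, 0,0,0,0,30]'; python3 w.py w4; python3 - <<'E'
from red import *
import pickle
im,d=manip.capture("top");cv2.imwrite("pics/t4f.png",im[:,:,::-1])
cv2.imwrite("pics/t4.png",cv2.resize(im[125:235,240:440,::-1],None,fx=4,fy=4,interpolation=cv2.INTER_CUBIC))
b=red("pics/t4f.png");c=np.array([595.5,-332.5]);print(b,"r-65",np.linalg.norm(b-c)-65)
s,d=manip.capture("scene");cv2.imwrite("pics/s4.png",cv2.resize(s[120:270,110:310,::-1],None,fx=4,fy=4,interpolation=cv2.INTER_CUBIC))
E
```

```text
clock: 7.3
ee_pos: [573.4, -5.1, 206.5]
eef_rot: [3.14, 0.003, 1.647]
contact_force: [-0.7, -3.8, 5.4]
finger_gap: 0.471
grasp_force: 62.7
7.3 [573.4197659   -5.07499312 206.50371193] [1.79883058e+02 1.60079490e-01 9.43613051e+01] [-0.65170671 -3.79502099  5.44944756] 0.4709619602359065 62.66826868057251
pics/t4f.png 10 343.7 164.5
[ 581.19471009 -157.99093592] r-65 110.09441671958777
```

View pics/t4.png

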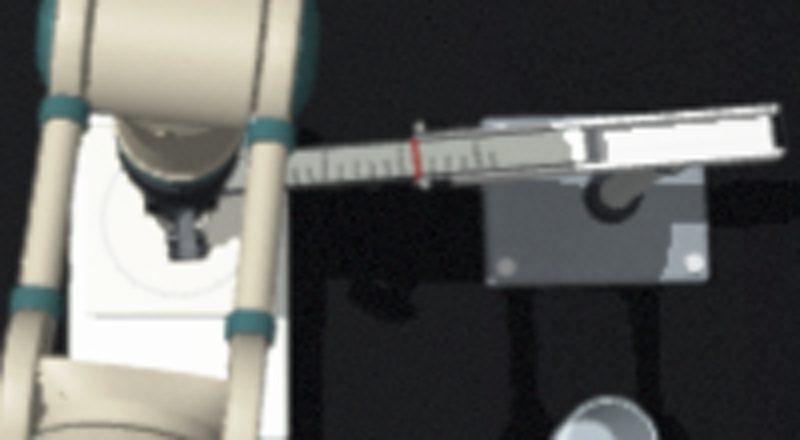

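View pics/s4.png

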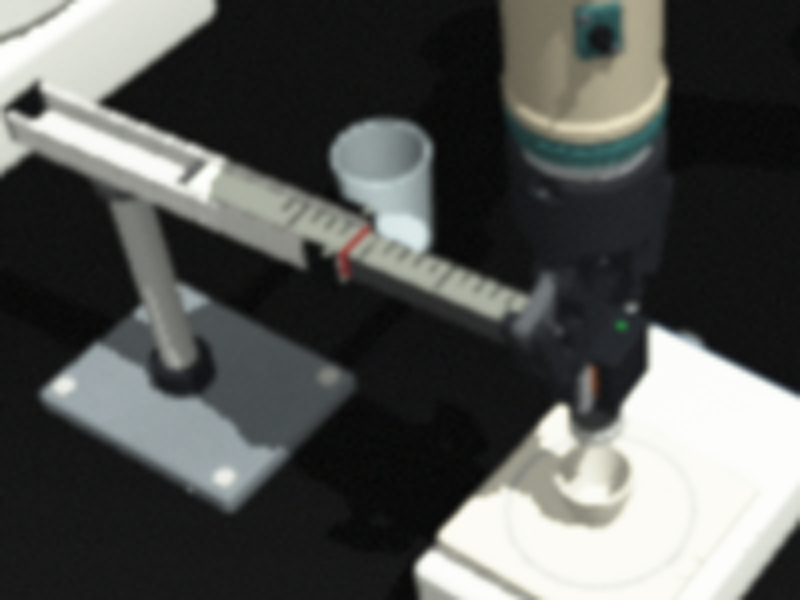

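The top view shows the red line at x≈417, with the collar's index marks at (420,128) and (425,185), so it is nearly level. The scene view shows the sensor over the crucible and the red line at or just outside the collar. I'll enlarge both to check.

```bash
python3 - <<'E'
from h import *
p=manip.camera_params("top")
t=[];s=[]
for i in range(6): t.append(manip.capture("top")[0].astype(float)); s.append(manip.capture("scene")[0].astype(float))
t=np.mean(t,0);s=np.mean(s,0)
cv2.imwrite("pics/tavg.png",t[:,:,::-1]);cv2.imwrite("pics/savg.png",s[:,:,::-1])
A=cv2.resize(t[150:180,325:365,::-1],(400,300),interpolation=cv2.INTER_LINEAR);B=cv2.resize(s[165:195,175:215,::-1],(400,300),interpolation=cv2.INTER_LINEAR);D=cv2.resize(s[200:260,230:310,::-1],(400,300))
top0=cv2.imread("pics/top0.png")[165:195,330:370];E=cv2.resize(top0,(400,300)).astype(float)
g=lambda x:np.clip(255*(x/255)**.6,0,255)
cv2.imwrite("pics/z.png",g(np.vstack([np.hstack([A,B]),np.hstack([D,E])])))
# predicted pixel of mouth (axis, z 227..249) for ext check
c=np.array([595.5,-332.5]);a=np.radians(94.0);m=c+175*np.array([np.cos(a),np.sin(a)])
for n,(x0,y0) in(("top",(325,150)),("scene",(175,165))):
    print(n,(proj(manip.camera_params(n),[[*m,z] for z in(239,245)])-[x0,y0]+.5)*10)
E
```

```text
top [[191.475672   142.61777964]
 [194.30172875 137.89705312]]
scene [[243.8583209  141.69918929]
 [240.32740146 122.45948156]][ WARN:0@5.495] global loadsave.cpp:1063 imwrite_ Unsupported depth image for selected encoder is fallbacked to CV_8U.
```

View pics/z.png

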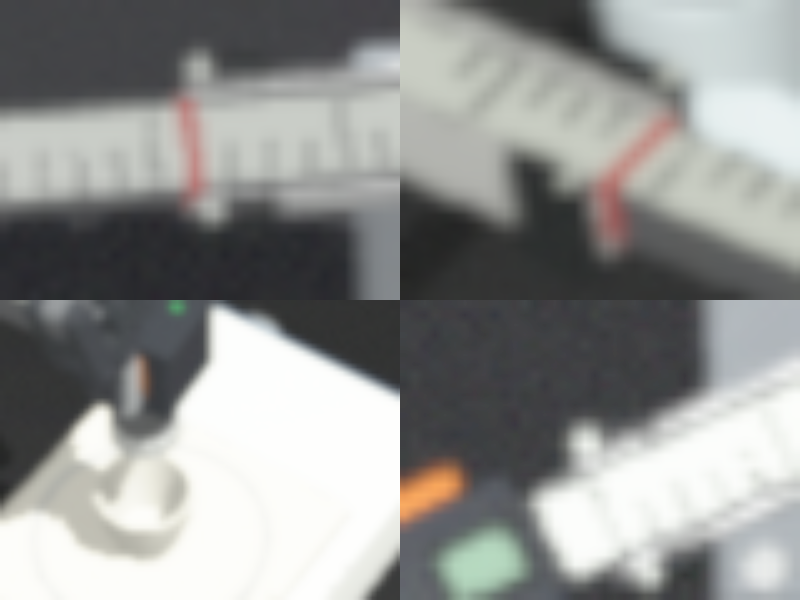

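The zoom shows the red line in the top panel running from (183,100) to (197,195), with the collar marks at (197,65) and (215,208). In the scene panel the marks appear at about (610,252) and (665,75). I'll triangulate the marks and the red line to compare them along the axis, because the marks may lie at a different height.

```bash
python3 - <<'E'
from h import *
P=manip.camera_params("top");S=manip.camera_params("scene")
def tri(a,b):
    ca,da=ray(P,[(a[0]/10-.5+325,a[1]/10-.5+150)]);cb,db=ray(S,[((b[0]-400)/10-.5+175,b[1]/10-.5+165)])
    da,db=da[0],db[0];k=np.linalg.lstsq(np.c_[da,-db],cb-ca,rcond=None)[0];x,y=ca+k[0]*da,cb+k[1]*db;return (x+y)/2,np.linalg.norm(x-y)
c=np.array([595.5,-332.5]);a=np.radians(93.9);u=np.array([np.cos(a),np.sin(a)])
for n,t,s in(("mark near",(197,65),(610,252)),("mark near alt",(197,65),(592,192)),("mark far",(215,208),(667,75)),("red near",(183,100),(605,187)),("red far",(197,195),(675,120))):
    X,e=tri(t,s);r=(X[:2]-c);print(n,X.round(1),"gap",round(e,1),"r",round(r@u,1),"lat",round(r@[-u[1],u[0]],1))
im=cv2.imread("pics/tavg.png").astype(int);print("red rows, subpixel centre:")
R=im[:,:,2]-im[:,:,1]
for y in range(159,171): w=np.clip(R[y,338:350]-15,0,None);print(y,(w*np.arange(338,350)).sum()/max(w.sum(),1),w.sum(), im[y,338:352].sum(1))
E
```

```text
mark near [ 604.8 -158.4  222.9] gap 8.9 r 173.1 lat -21.1
mark near alt [ 602.7 -158.6  239.5] gap 3.3 r 173.0 lat -19.0
mark far [ 565.9 -163.8  242.3] gap 1.9 r 170.3 lat 18.1
red near [ 596.1 -157.5  235.5] gap 2.3 r 174.6 lat -12.5
red far [ 570.6 -159.8  234.3] gap 0.6 r 174.0 lat 13.1
red rows, subpixel centre:
159 343.0 4 [117 118 117 136 172 274 363 380 378 368 359 358 344 342]
160 343.16483516483515 91 [261 263 266 298 306 287 342 398 402 403 423 445 448 471]
161 343.2560975609756 82 [461 452 441 489 442 338 390 489 506 507 507 510 511 515]
162 343.4431818181818 88 [507 460 438 503 464 351 368 474 514 517 518 517 517 516]
163 343.54794520547944 73 [514 469 453 506 477 384 365 469 513 507 506 517 517 503]
164 343.6756756756757 74 [509 454 427 504 489 399 357 461 508 475 465 511 510 455]
165 343.97402597402595 77 [506 449 413 494 507 432 339 440 504 448 433 509 511 459]
166 344.012987012987 77 [506 453 388 460 505 436 337 437 500 442 427 504 508 450]
167 344.0470588235294 85 [501 470 414 452 488 423 324 410 470 416 395 464 466 428]
168 344.11578947368423 95 [453 426 372 391 408 355 284 325 362 330 283 301 291 258]
169 343.8 50 [253 224 193 196 200 207 261 342 366 317 252 270 268 234]
170 343.0 4 [120 111 109 109 115 175 289 410 415 265 136 121 119 111]
```

```bash
python3 - <<'E'
from red import *
r0=red("pics/top0.png");r4=red("pics/tavg.png")
for z in(239,242):
    m0=onz(p,[(348,178.5),(354.5,191)],z)[:,:2].mean(0);m4=onz(p,[(344.2,156),(346,170.3)],z)[:,:2].mean(0)
    u0=np.array([np.cos(np.radians(113.3)),np.sin(np.radians(113.3))]);u4=np.array([np.cos(np.radians(93.9)),np.sin(np.radians(93.9))])
    print(z,"mark-red parked",(m0-r0)@u0,"now",(m4-r4)@u4,"travel",(m0-r0)@u0-(m4-r4)@u4)
o=manip.get_obs();print(o["clock"],o["ee_pos"],o["contact_force"],o["grasp_force"],o["joint_vel"].round(3))
E
```

```text
pics/top0.png 11 387.8181818181818 168.27272727272728
pics/tavg.png 11 343.72727272727275 164.27272727272728
239 mark-red parked 105.56151135744261 now -3.8986640422909726 travel 109.46017539973359
242 mark-red parked 106.14635030938373 now -3.4622320288735113 travel 109.60858233825725
8.05 [573.41629428  -5.11118206 206.51958129] [-1.52581781 -5.27733687  5.50045289] 62.644500732421875 [ 0.001  0.001 -0.     0.    -0.    -0.   ]
```

The red line has travelled 109.5–110 mm from its parked position, so it is level with the mouth, and the collar marks sit about 4 mm behind the mouth. The head is at about (572.8, −3) over the crucible at (573, −6.5), held steady, so I'm handing in.

```bash
python3 -c "
from cell import manip
print(manip.finish_job())"
```

```text
the job is handed in; nothing more can be done
None
```

I handed the job in with the button squeezed, the boom drawn out about 110 mm so the red line is level with the sleeve's mouth, and the sensor held steady over the crucible (by my measurements within about 4 mm of its centre).

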